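# Unpack the new tappet for measuring

### The job

Fold both flaps of the small carton well back, so that they lean out over its sides, and only then take out the bright steel tappet. Set it down upright, open side up, near the middle of the black granite block without dropping it, and let go; leave the brass bushing where it stands in the carton, the flaps folded back, and the other things on the bench where they are.

Things in the scene. Friction and masses are not known exactly. Their poses are not given: they have to be found in the camera images.
- carton: Fixed brown card carton, 140 (own x) x 160 (own y) x 80 mm high, walls 4 mm. Origin at the centre of its underside; x along the flap hinges, +y to the blue-striped flap's wall, z up. Its white inner floor is 30 mm above the bench; a 6 mm divider along x at y = 0 stands 18 mm above that. Tappet on one side of it (y about +42 or -42 mm), bushing on the other; which varies.
- flap_blue (a joint): Hinge of the card flap with a blue stripe, on the carton's +y wall. 0 = lying level over the box, pi/2 = upright, pi = folded out level, 4.4 = stop, hanging down outside the wall. Starts ajar, 0.6 to 1.0 rad. Has slight friction (about 0.02 N m) and stays where it is left; well under 1 N at its edge moves it.
- flap_plain (a joint): Hinge of the plain card flap on the carton's -y wall; same values, start and stiffness as the other.
- flap_blue_edge (a point): Middle of the free edge of the blue-striped flap, 55 mm from its hinge line; flap 136 mm wide along the carton's x, 4 mm thick. With both flaps level a gap of 46 mm would stay between the two free edges, more as they stand ajar. Smooth coated card: slips easily along a finger.
- flap_plain_edge (a point): Middle of the free edge of the plain flap, 55 mm from its hinge line; same size.
- flap_blue_hinge (a point): Middle of the hinge line of the blue-striped flap: 80 mm above the carton's underside, at carton y = +78 mm.
- flap_plain_hinge (a point): Middle of the hinge line of the plain flap: 80 mm above the carton's underside, at carton y = -78 mm.
- tappet_center (a point): Centre (half-way up) of the tappet: bright steel cup 36 mm in diameter and 40 mm high, about 100 g, standing loose with its open side (a recess 14 mm deep) up; its own z points to the open side. Starts on the insert, its centre 50 mm above the bench.
- bushing_center (a point): Centre (half-way up) of the brass bushing: 30 mm in diameter with a 38 mm foot flange 6 mm high, 36 mm high, loose, standing in the carton's other half. To be left there.
- block: Fixed black granite measuring block 110 x 110 mm, 30 mm high, with a flat top. Origin at the centre of its underside. It and the carton stand left and right of the bench's centre line, either way round.
- micrometer: Loose grey and steel micrometer lying flat on the bench, about 140 x 75 mm, 20 mm high; bystander. Origin at the middle of its round frame's underside.
- nut_dish: Loose white dish of dark nuts, 124 mm across, 35 mm high; bystander. Origin at the centre of its underside.
- oil_bottle: Loose blue oil bottle, 64 mm in diameter, 120 mm high; bystander. Origin at the centre of its underside.
- screwdriver: Loose red-handled screwdriver lying on the bench; bystander. Origin on its underside.
- wrench: Loose steel wrench lying on the bench; bystander. Origin on its underside.
- socket: Loose steel socket, 24 mm in diameter, 30 mm high, standing on the bench; bystander. Origin at the centre of its underside.
- tappet: The tappet itself; origin at the centre of its underside, z up to the open side.
Things that resemble listed ones, but are neither listed nor needed, are in the scene too. What is shaped like the tappet but green is not meant.

How it is judged:
By the outcome, as a careful person would: the job done as asked, in the order asked, and still so for the second after the job is handed in, with the robot touching nothing.
It also fails if it takes over 64 s, if anything falls off the work surface, if the arm or the gripper's body presses on something with over 40 N, if the wrist force passes 120 N, or if a joint passes its speed limit or range.

### The arm

A 6-joint arm with a two-finger parallel gripper is mounted at the origin on the work surface. World frame = base frame: x ahead of the robot, y to its left, z up, the work surface at z = 0. Lengths are in m, angles in rad, forces in N, time in s.
With the tool pointing down it reaches from about 0.4 to 0.825 m from the base axis. Payload 7 kg.
Tool frame: the origin (TCP) lies at the centre of the arm's flange, where the gripper is bolted on; the fingertips stand 178 mm ahead of it and the grasp point (between the pads) lies arm.tcp_to_grasp ahead of it (arm.tcp_to_grasp is the distance from the TCP to the grasp point, in m); z points along the fingers, y is the direction in which the jaws open and shut (so a half turn about z gives the same grasp; the last joint's range is limited). The gripper opens to 88 mm and grips with 3 to 60 N. Pads are 19 mm wide; open, the fingers measure 130 mm over their backs; the gripper's body (78 mm by 193 mm) begins 47 mm behind the grasp point.
Start: joints at [-0.957, 0.359, 0.012, 0, -1.224, -0.288], TCP at [0.216, -0.639, 0.405] pointing down, gripper open.
Joint ranges: [-3.07, 3.07], [-1.43, 2.12], [-1.02, 1.25], [-3.03, 1.67], [-3.05, -0], [-3.03, 3.03]. Speed limits (rad/s): [2.39, 2.39, 3.01, 3.14, 3.14, 3.14].

### API

Orientations are given as [roll, pitch, yaw] about the fixed x, y, z axes, in that order (R = Rz(yaw) Ry(pitch) Rx(roll)).
In Python, from station import arm gives the robot as it stands.
- The arm moves only by the tool move_arm, never from a script. Its argument "deltas" is a list of rows, each a list of 6 numbers: the shift along the world's x, y, z in mm, then the turn, a rotation vector about the world's x, y, z in degrees. In form: [[tx, ty, tz, ax, ay, az], ...]. A call has exactly 5 rows; each row shifts and turns the commanded pose from where the row before left it; what a row does not reach is not made up. A row lasts 1/12 s, in which the tool goes at most 41.7 mm and 7.16 degrees, less where a joint would pass 70% of its speed; a pose out of reach is approached as far as the arm can. A call with a gripper value outside its range is refused whole. "claw" is the closure in counts, from 0 (fully open) to 255 (shut), set as the call begins (left out, the last holds). The fingers move at their own pace and stop on an object; "squeeze" is the grip in N (left out, the last holds). Time passes only in rows, so rows that do not move let the fingers close, or fill a call up. It gives the time, the measured TCP pose, the force and the opening at its end, in the units of the state.
- arm.get_state(): the state, without advancing time (a new reading comes with each control period).
- arm.grab_frame(name): name is "scene" or "side" or "wrist"; returns the picture (400x640x3 uint8, red, green, blue); there is no depth.
- arm.calibration(name): a dict with "intrinsics" (3x3 intrinsics, pixels), "T" (4x4, takes a point from camera to world coordinates); the wrist camera has in their place "mount" (4x4, takes a point from camera to tool coordinates, whose origin is the TCP and whose axes are the flange's). Camera axes: x right, y up, looking along -z (the intrinsics and any distortion apply to the point x, -y, -z); pixel columns grow to the right and rows downward; lengths in m; the calibration is good to about 2 mm. A picture is of the moment at which its call begins: read the wrist's pose just before it. calibration takes no time and is no camera call.
- arm.job_done(): hands the job in, once; it reports no verdict.
Trained networks look in the newest picture that a camera, given by its name, has taken for a name from the list of things; names that differ only in an ending like _2 or _b are one class to them, and where a whole thing is asked for, a point or a joint stands for the part that bears it (a point fixed in the world has none). Each returns a list of dicts, best first, with "score" (0 to 1); they miss things now and then, are a little off and sometimes report something else, mostly with a low value. They report only what shows in the picture. A call takes as long as a camera call. They do not tell look-alikes from the thing itself.
- arm.spot_in(thing, camera): "xy" ([column, row] in pixels, amid what is visible of it).
- arm.masks_of(thing, camera): "pixels" (400x640 bool, what is visible of it) and "xy" ([column, row] in pixels, amid what is visible of it).
- arm.spot_point(thing, camera): "xy" ([column, row] in pixels: a listed point, or the origin of a listed thing).
The state is a dict: "t": time; "q": joint angles; "qd": joint speeds; "joint_efforts": joint torques, N m; "eef_pos": TCP position; "ee_rot": TCP orientation; "force": force on the tool from outside, world axes, zero at the start; "moment": the same for the moment, N m; "width": finger opening in m.
Only numpy, scipy, OpenCV 4.12 (cv2) and the standard library are available. Lean on these libraries where they do the work, as an engineer would, in place of code of your own. Each camera call takes 0.05 s, during which the arm holds its last target. There are 200 camera calls.

## Working session

There is one attempt and no reset: what is moved stays moved. The work goes in short steps, Python scripts to look and compute and a tool call to move; the robot and the scene stay as the last step left them, time stands still between calls to the robot, and variables do not carry over. Pictures are saved under pics/ and viewed, about 8 in all and at most 12, crops included, and the job is handed in when it is done.

Besides the shell and the picture viewer there is one more tool, called after "Emit:" as a command line: name --pt "numbers of a row" for each row, then --argument value for the rest. move_arm: Moves the arm, as the interface text tells. Its arguments: {"type":"object","properties":{"deltas":{"type":"array","items":{"type":"array","items":{"type":"number"}}},"claw":{"type":"number"},"squeeze":{"type":"number"}},"required":["deltas"]}

```bash
mkdir -p pics; ls; cat > h.py <<'E'
import numpy as np, cv2
from station import arm
from scipy.spatial.transform import Rotation as R
def pose():
    s=arm.get_state(); T=np.eye(4); T[:3,3]=s['eef_pos']; r=np.array(s['ee_rot'])
    T[:3,:3]=r if r.shape==(3,3) else R.from_euler('xyz',r).as_matrix(); return T
def cam(n,T=None):
    c=arm.calibration(n); K=np.array(c['intrinsics'])
    return K,(np.array(c['T']) if 'T' in c else (pose() if T is None else T)@np.array(c['mount'])),c
def ray(n,xy,T=None):
    K,M,c=cam(n,T); d=np.array([(xy[0]-K[0,2])/K[0,0],-(xy[1]-K[1,2])/K[1,1],-1.])
    return M[:3,3],M[:3,:3]@(d/np.linalg.norm(d))
def plane(n,xy,z,T=None):
    o,d=ray(n,xy,T); return o+d*(z-o[2])/d[2]
def tri(rs):
    A=0;b=0
    for o,d in rs:
        P=np.eye(3)-np.outer(d,d); A=A+P; b=b+P@o
    p=np.linalg.solve(A,b); return p,[round(1e3*np.linalg.norm((np.eye(3)-np.outer(d,d))@(p-o)),1) for o,d in rs]
def proj(n,p,T=None):
    K,M,c=cam(n,T); q=np.linalg.inv(M)@np.append(p,1); return K[0,2]+K[0,0]*q[0]/-q[2],K[1,2]+K[1,1]*-q[1]/-q[2]
def save(n,f,T=None):
    im=arm.grab_frame(n); cv2.imwrite('pics/'+f,im[:,:,::-1]); return im
E
python3 - <<'E'
from h import *
np.set_printoptions(precision=3,suppress=True)
print(arm.get_state(), arm.tcp_to_grasp)
a=save('scene','a.png');b=save('side','b.png')
cv2.imwrite('pics/ab.png',np.hstack([a,b])[:,:,::-1][:, :])
for n in('scene','side'): print(arm.calibration(n))
print(arm.calibration('wrist'))
for t in ['flap_blue_edge','flap_plain_edge','flap_blue_hinge','flap_plain_hinge','tappet_center','bushing_center','block','carton','oil_bottle']:
    r={n:arm.spot_point(t,n) for n in('scene','side')}
    print(t,{n:[(np.round(k['xy']).tolist(),round(k['score'],2)) for k in v[:3]] for n,v in r.items()})
    if all(r.values()):
        p,e=tri([ray(n,r[n][0]['xy']) for n in r]); print('   ',p,e)
E
```

```text
pics
{'t': 0.0, 'q': array([-0.957,  0.359,  0.011, -0.   , -1.224, -0.288]), 'qd': array([ 0.002, -0.001,  0.002,  0.001, -0.001, -0.001]), 'joint_efforts': array([  0.002, -58.271,  29.306,   6.997,   0.007,  -0.   ]), 'eef_pos': array([ 0.216, -0.639,  0.404]), 'ee_rot': array([ 3.14 , -0.   , -2.816]), 'force': array([-0.03 , -0.221,  0.65 ]), 'moment': array([ 0.001,  0.008, -0.034]), 'width': 0.08777517692995267} 0.1593
{'intrinsics': array([[428.808,   0.   , 315.642],
       [  0.   , 428.808, 194.489],
       [  0.   ,   0.   ,   1.   ]]), 'T': array([[ 0.426, -0.733,  0.529,  1.135],
       [ 0.905,  0.345, -0.251, -0.248],
       [ 0.002,  0.586,  0.81 ,  0.935],
       [ 0.   ,  0.   ,  0.   ,  1.   ]])}
{'intrinsics': array([[461.741,   0.   , 320.198],
       [  0.   , 461.741, 198.071],
       [  0.   ,   0.   ,   1.   ]]), 'T': array([[ 0.935,  0.275, -0.223,  0.3  ],
       [-0.354,  0.727, -0.588, -0.741],
       [ 0.001,  0.629,  0.778,  1.075],
       [ 0.   ,  0.   ,  0.   ,  1.   ]])}
{'intrinsics': array([[295.84 ,   0.   , 317.18 ],
       [  0.   , 295.84 , 1
[... 920 characters left out ...]
0.689 -0.059  0.277] [np.float64(225.6), np.float64(225.6)]
bushing_center {'scene': [([264.0, 228.0], 0.69)], 'side': [([346.0, 242.0], 0.36), ([342.0, 225.0], 0.24)]}
    [ 0.601 -0.133  0.058] [np.float64(2.4), np.float64(2.4)]
block {'scene': [([366.0, 182.0], 0.57), ([280.0, 217.0], 0.34)], 'side': [([284.0, 179.0], 0.93)]}
    [ 0.535  0.193 -0.015] [np.float64(2.2), np.float64(2.2)]
carton {'scene': [([246.0, 236.0], 0.89), ([206.0, 227.0], 0.36)], 'side': [([339.0, 226.0], 0.23)]}
    [ 0.605 -0.151  0.107] [np.float64(37.9), np.float64(37.9)]
oil_bottle {'scene': [([176.0, 297.0], 0.66)], 'side': [([401.0, 325.0], 0.61)]}
    [ 0.652 -0.371  0.002] [np.float64(1.3), np.float64(1.3)]
```

```bash
python3 -c "
import cv2,numpy as np
a=cv2.imread('pics/a.png');b=cv2.imread('pics/b.png')
cv2.imwrite('pics/ab2.png',np.vstack([cv2.resize(a[100:345,100:500],(800,490))[:,:]])) 
cv2.imwrite('pics/b2.png',cv2.resize(b[80:380,150:550],(800,600)))"
```

```text
(no output)
```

View pics/ab2.png

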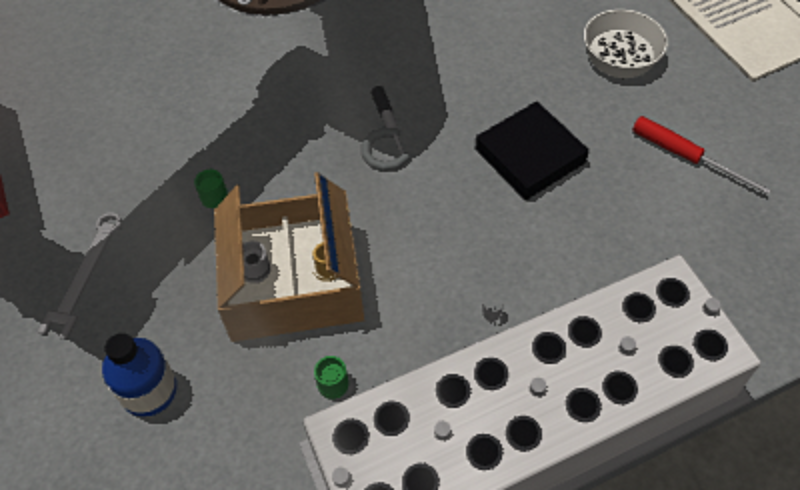

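View pics/b2.png

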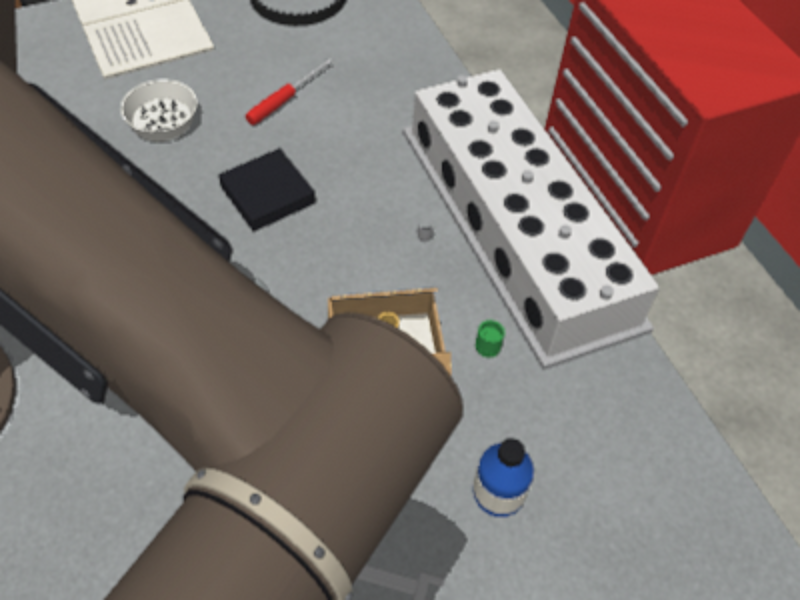

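The scene view shows the carton at about (245,232). The plain flap is on its left and the blue-striped flap on its right. The tappet is in the plain half at about (227,231), the bushing in the blue half at (261,230), and the black block at (366,175). Green look-alikes stand at (205,192) and (265,288). In the side view the arm hides the carton.

```bash
python3 - <<'E'
from h import *
np.set_printoptions(precision=3,suppress=True)
bh=plane('scene',(278,214),.08);ph=plane('scene',(208,226),.08);print(bh,ph,np.linalg.norm(bh-ph),(bh+ph)/2)
d=bh-ph;yaw=np.arctan2(d[1],d[0])-np.pi/2;print('carton yaw deg',np.degrees(yaw))
s=lambda x,y:(100+x/2,100+y/2)
# rim corners in crop
for k,c in dict(nr=(362,287),nl=(222,306),).items(): print(k,plane('scene',s(*c),.08))
for k,c in dict(t=(537,102),r=(588,150),b=(530,188),l=(476,148)).items(): print('block',k,plane('scene',s(*c),.03))
print('tappet rim',plane('scene',s(255,250),.07),'bush',plane('scene',s(326,245),.066))
for k,c in dict(green1=(210,178),green2=(331,363)).items(): print(k,plane('scene',s(*c),.04))
print('socket',plane('scene',s(495,310),.015),'head near',[plane('scene',s(*c),.1) for c in [(303,418),(682,256)]])
print('edges',plane('scene',(259,207),.12),plane('scene',(219,218),.12))
E
```

```text
[ 0.59  -0.089  0.08 ] [ 0.552 -0.249  0.08 ] 0.16514302261265035 [ 0.571 -0.169  0.08 ]
carton yaw deg -13.476204532518837
nr [ 0.667 -0.113  0.08 ]
nl [ 0.623 -0.264  0.08 ]
block t [0.47  0.231 0.03 ]
block r [0.575 0.251 0.03 ]
block b [0.597 0.149 0.03 ]
block l [0.508 0.116 0.03 ]
tappet rim [ 0.562 -0.207  0.07 ] bush [ 0.588 -0.128  0.066]
green1 [ 0.412 -0.223  0.04 ]
green2 [ 0.72  -0.175  0.04 ]
socket [0.729 0.03  0.015] head near [array([ 0.792, -0.227,  0.1  ]), array([0.796, 0.229, 0.1  ])]
edges [ 0.579 -0.128  0.12 ] [ 0.569 -0.221  0.12 ]
```

Emit:
move_arm --pt "23.5 31 0 0 0 3.85" --pt "23.5 31 0 0 0 3.85" --pt "23.5 31 0 0 0 3.85" --pt "23.5 31 0 0 0 3.85" --pt "23.5 31 0 0 0 3.85" --claw 0

```text
t: 1.42
eef_pos: [0.3342, -0.483, 0.4048]
ee_rot: [-3.141, 0.0, -2.477]
force: [1.8, 0.9, 0.1]
width: 0.0871
```

Emit:
move_arm --pt "23.5 31 0 0 0 3.85" --pt "23.5 31 0 0 0 3.85" --pt "23.5 31 0 0 0 3.85" --pt "23.5 31 0 0 0 3.85" --pt "23.5 31 0 0 0 3.85"

```text
t: 1.83
eef_pos: [0.4518, -0.3278, 0.4051]
ee_rot: [-3.141, 0.0, -2.14]
force: [1.0, -0.4, -1.3]
width: 0.0875
```

Emit:
move_arm --pt "23.5 31 0 0 0 3.85" --pt "23.5 31 0 0 0 3.85" --pt "23.5 31 0 0 0 3.85" --pt "23.5 31 0 0 0 3.85" --pt "23.5 31 0 0 0 3.85"

```text
t: 2.25
eef_pos: [0.5693, -0.1726, 0.405]
ee_rot: [-3.141, 0.0, -1.804]
force: [1.0, -0.7, -0.4]
width: 0.0875
```

```bash
cat > look.py <<'E'
import sys
from h import *
np.set_printoptions(precision=3,suppress=True)
f=sys.argv[1]; T=pose(); print('tcp',T[:3,3],arm.get_state()['ee_rot'],arm.get_state()['t'],arm.get_state()['force'])
im=save('wrist',f)
Z=dict(flap_blue_edge=.12,flap_plain_edge=.12,flap_blue_hinge=.08,flap_plain_hinge=.08,tappet_center=.05,bushing_center=.048,carton=0,block=0)
for t in sys.argv[2:]:
    for k in arm.spot_point(t,'wrist')[:2]: print(t,np.round(k['xy']),round(k['score'],2),plane('wrist',k['xy'],Z[t],T))
cv2.imwrite('pics/'+f,cv2.resize(im[:,:,::-1],(800,500)))
E
python3 look.py w1.png flap_blue_edge flap_plain_edge flap_blue_hinge flap_plain_hinge tappet_center bushing_center carton
```

```text
tcp [ 0.569 -0.173  0.405] [-3.141  0.    -1.804] 2.25 [ 0.97  -0.72  -0.355]
flap_blue_edge [306. 244.] 0.76 [ 0.591 -0.128  0.12 ]
flap_plain_edge [304. 150.] 0.58 [ 0.571 -0.217  0.12 ]
flap_blue_hinge [304. 251.] 0.83 [ 0.601 -0.103  0.08 ]
flap_plain_hinge [309. 109.] 0.96 [ 0.559 -0.251  0.08 ]
tappet_center [198. 197.] 0.93 [ 0.711 -0.185  0.05 ]
tappet_center [435.  98.] 0.6 [ 0.425 -0.231  0.05 ]
bushing_center [302. 214.] 0.67 [ 0.598 -0.136  0.048]
carton [308. 174.] 0.78 [ 0.582 -0.174  0.   ]
```

View pics/w1.png

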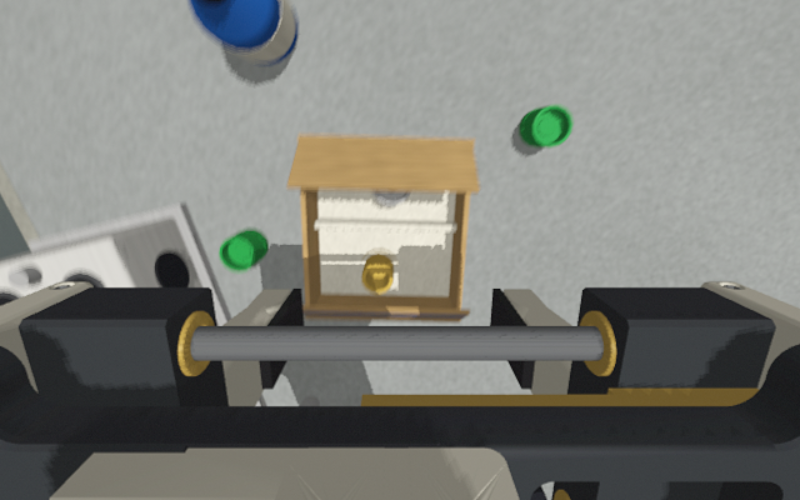

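The wrist view shows the carton centred at about column 386 of 800, with its edges level in the picture, so the tool is aligned with the hinges. The tappet is half hidden under the plain flap at (392,197) and the bushing is at (378,272). Next I close the fingers, lower them into the gap and push the blue flap out.

Emit:
move_arm --pt "1 0 -20 0 0 0" --pt "1 0 -27 0 0 0" --pt "1 0 -27 0 0 0" --pt "1 0 -27 0 0 0" --pt "0 0 -26 0 0 0" --claw 255 --squeeze 10

```text
t: 3.07
eef_pos: [0.5718, -0.1756, 0.2769]
ee_rot: [-3.141, 0.0, -1.81]
force: [0.7, 0.6, -0.7]
width: 0.0597
```

Emit:
move_arm --pt "3 12 0 0 0 0" --pt "3 12 0 0 0 0" --pt "3 12 0 0 0 0" --pt "3 12 0 0 0 0" --pt "3 12 0 0 0 0"

```text
t: 3.48
eef_pos: [0.5884, -0.1131, 0.2795]
ee_rot: [-3.139, 0.001, -1.807]
force: [-0.0, -0.6, 1.1]
width: 0.0263
```

Emit:
move_arm --pt "3 11 0 0 0 0" --pt "3 11 0 0 0 0" --pt "3 11 0 0 0 0" --pt "2 11 0 0 0 0" --pt "2 10 0 0 0 0"

```text
t: 3.9
eef_pos: [0.6007, -0.0591, 0.2777]
ee_rot: [-3.142, 0.0, -1.808]
force: [-0.4, 0.2, 0.3]
width: 0.0012
```

```bash
python3 - <<'E'
from h import *
save('scene','c.png');print(arm.get_state()['force'],arm.get_state()['eef_pos'])
b=save('side','d.png'); a=cv2.imread('pics/c.png')
cv2.imwrite('pics/cd.png',np.hstack([cv2.resize(a[150:320,160:340],(400,378)),cv2.resize(b[150:320,260:440][:,:,::-1],(400,378))]))
E
```

```text
[ 0.66790481  1.24098077 -0.15757041] [ 0.60115763 -0.05792885  0.27768933]
```

View pics/cd.png

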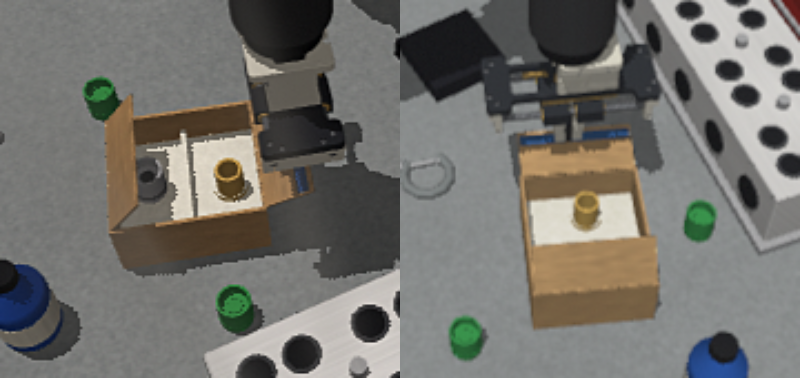

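Both views show the blue flap folded out past the right wall. The tappet is at (150,180) and the bushing at (228,178), both undisturbed. Now the plain flap.

Emit:
move_arm --pt "-5 -20 0 0 0 0" --pt "-6 -23 0 0 0 0" --pt "-6 -23 0 0 0 0" --pt "-5 -22 0 0 0 0" --pt "-5 -20 0 0 0 0"

```text
t: 4.42
eef_pos: [0.573, -0.1696, 0.2775]
ee_rot: [3.141, 0.0, -1.808]
force: [-0.3, -0.7, 0.4]
width: 0.0004
```

Emit:
move_arm --pt "-3 -12 0 0 0 0" --pt "-3 -12 0 0 0 0" --pt "-3 -12 0 0 0 0" --pt "-3 -12 0 0 0 0" --pt "-3 -12 0 0 0 0"

```text
t: 4.83
eef_pos: [0.5585, -0.2291, 0.2777]
ee_rot: [-3.141, 0.0, -1.807]
force: [-0.5, 0.6, 0.7]
width: 0.0007
```

Emit:
move_arm --pt "-3 -11 0 0 0 0" --pt "-3 -11 0 0 0 0" --pt "-3 -11 0 0 0 0" --pt "-2 -10 0 0 0 0" --pt "-2 -10 0 0 0 0"

```text
t: 5.25
eef_pos: [0.5452, -0.2826, 0.2777]
ee_rot: [3.141, -0.0, -1.808]
force: [1.3, -1.2, 0.3]
width: 0.0007
```

Emit:
move_arm --pt "0 0 0 0 0 0" --pt "0 0 25 0 0 0" --pt "0 0 30 0 0 0" --pt "0 0 30 0 0 0" --pt "0 0 30 0 0 0" --claw 110

```text
t: 5.67
eef_pos: [0.5453, -0.2816, 0.3938]
ee_rot: [3.141, -0.0, -1.808]
force: [1.3, 0.9, 0.3]
width: 0.0283
```

```bash
python3 look.py w2.png tappet_center flap_blue_hinge flap_plain_hinge bushing_center; python3 - <<'E'
from h import *
for n in('scene','side'):
    im=save(n,n+'2.png'); 
    for t,z in [('tappet_center',.05)]:
        for k in arm.spot_point(t,n): print(n,t,np.round(k['xy']),round(k['score'],2),plane(n,k['xy'],z))
a=cv2.imread('pics/scene2.png');b=cv2.imread('pics/side2.png');w=cv2.imread('pics/w2.png')
cv2.imwrite('pics/sw.png',np.vstack([np.hstack([cv2.resize(a[150:320,160:340],(300,283)),cv2.resize(b[150:320,260:440],(300,283))]),w[:317,100:700]]))
E
```

```text
tcp [ 0.545 -0.282  0.394] [ 3.141 -0.    -1.808] 5.6667 [1.309 0.946 0.344]
tappet_center [312. 241.] 0.84 [ 0.568 -0.214  0.05 ]
tappet_center [434. 193.] 0.77 [ 0.419 -0.238  0.05 ]
flap_plain_hinge [309. 218.] 0.74 [ 0.561 -0.253  0.08 ]
bushing_center [302. 300.] 0.66 [ 0.599 -0.138  0.048]
bushing_center [317. 234.] 0.47 [ 0.56  -0.221  0.048]
scene tappet_center [262. 289.] 0.77 [ 0.73770528 -0.18886507  0.05      ]
scene tappet_center [293. 173.] 0.75 [0.46643782 0.00171272 0.05      ]
scene tappet_center [205. 192.] 0.7 [ 0.42935734 -0.22743073  0.05      ]
scene tappet_center [226. 229.] 0.61 [ 0.55854088 -0.21238865  0.05      ]
side tappet_center [290. 300.] 0.67 [ 0.41384378 -0.23622798  0.05      ]
side tappet_center [392. 247.] 0.6 [ 0.71185921 -0.18656888  0.05      ]
side tappet_center [343. 270.] 0.53 [ 0.56338528 -0.20691841  0.05      ]
```

View pics/sw.png

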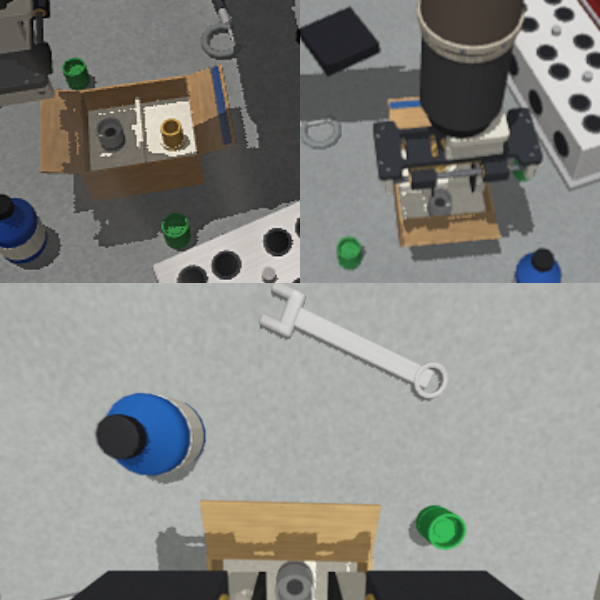

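Both flaps are now folded out. The tappet stands clear at (110,135) in the scene crop and the bushing is still in place. I'll triangulate the tappet and the block.

```bash
python3 - <<'E'
from h import *
np.set_printoptions(precision=4,suppress=True)
r=[ray('scene',(226,229)),ray('side',(343,270)),ray('wrist',(312,241))]
print(tri(r),tri(r[:2]),[tri([r[i],r[2]]) for i in (0,1)])
rb=[]
for n in('scene','side'):
    m=arm.masks_of('block',n)
    for k in m[:1]:
        print(n,k['score'],k['pixels'].sum(),np.round(k['xy']))
    for k in arm.spot_point('block',n)[:2]:
        print(np.round(k['xy']),round(k['score'],2),plane(n,k['xy'],0))
        
    q=cv2.minAreaRect(np.argwhere(m[0]['pixels'])[:,::-1].astype(np.float32)); 
    pts=cv2.convexHull(np.argwhere(m[0]['pixels'])[:,::-1].astype(np.int32))
    ap=cv2.approxPolyDP(pts,4,True)[:,0]; print(ap.tolist(),[plane(n,p,.03)[:2].round(3).tolist() for p in ap])
E
```

```text
(array([ 0.564 , -0.2139,  0.0586]), [np.float64(1.0), np.float64(3.5), np.float64(4.5)]) (array([ 0.563 , -0.212 ,  0.0592]), [np.float64(1.2), np.float64(1.2)]) [(array([ 0.5648, -0.2154,  0.0581]), [np.float64(2.8), np.float64(2.8)]), (array([ 0.5633, -0.2166,  0.0632]), [np.float64(4.0), np.float64(4.0)])]
scene 0.69 1585 [365. 175.]
[366. 178.] 0.61 [0.5346 0.1922 0.    ]
[[393, 177], [361, 198], [340, 178], [338, 168], [368, 151]] [[0.58, 0.245], [0.604, 0.134], [0.522, 0.115], [0.489, 0.126], [0.47, 0.23]]
side 0.57 1205 [284. 178.]
[282. 184.] 0.89 [0.5201 0.1665 0.    ]
[274. 230.] 0.44 [0.4443 0.0087 0.    ]
[[307, 181], [276, 194], [260, 168], [290, 155]] [[0.586, 0.125], [0.484, 0.109], [0.469, 0.225], [0.572, 0.246]]
```

Emit:
move_arm --pt "4 14 -13 0 0 0" --pt "4 14 -13 0 0 0" --pt "4 14 -13 0 0 0" --pt "4 14 -13 0 0 0" --pt "3 12 -12 0 0 0" --claw 80

```text
t: 6.73
eef_pos: [0.5647, -0.2127, 0.3278]
ee_rot: [3.141, 0.0, -1.808]
force: [-0.1, -0.4, -0.3]
width: 0.0602
```

```bash
python3 look.py w3.png tappet_center flap_plain_hinge; python3 - <<'E'
from h import *
T=pose();print(arm.get_state()['width'])
for k in arm.masks_of('tappet_center','wrist')[:3]:
    p=np.argwhere(k['pixels'])[:,::-1]; print(k['score'],k['xy'],p.min(0),p.max(0),len(p))
print('expected px for tappet top if under tool:',proj('wrist',T[:3,3]*[1,1,0]+[0,0,.07],T),proj('wrist',T[:3,3]*[1,1,0]+[0,0,.05],T))
w=cv2.imread('pics/w3.png'); cv2.imwrite('pics/w3c.png',cv2.resize(w[80:360,200:600],(800,560)))
E
```

```text
tcp [ 0.565 -0.213  0.328] [ 3.141  0.    -1.808] 6.7333 [-0.077 -0.437 -0.323]
tappet_center [316. 200.] 0.92 [ 0.566 -0.212  0.05 ]
tappet_center [468. 139.] 0.62 [ 0.426 -0.234  0.05 ]
flap_plain_hinge [313. 161.] 0.67 [ 0.559 -0.251  0.08 ]
0.05997675923264838
0.95 [318.4, 202.8] [298 173] [340 223] 1711
0.61 [470.8, 137.9] [441 121] [498 161] 1883
expected px for tappet top if under tool: (np.float64(316.4499233480941), np.float64(205.37640907659127)) (np.float64(316.4378914911553), np.float64(198.86181467202613))
```

View pics/w3c.png

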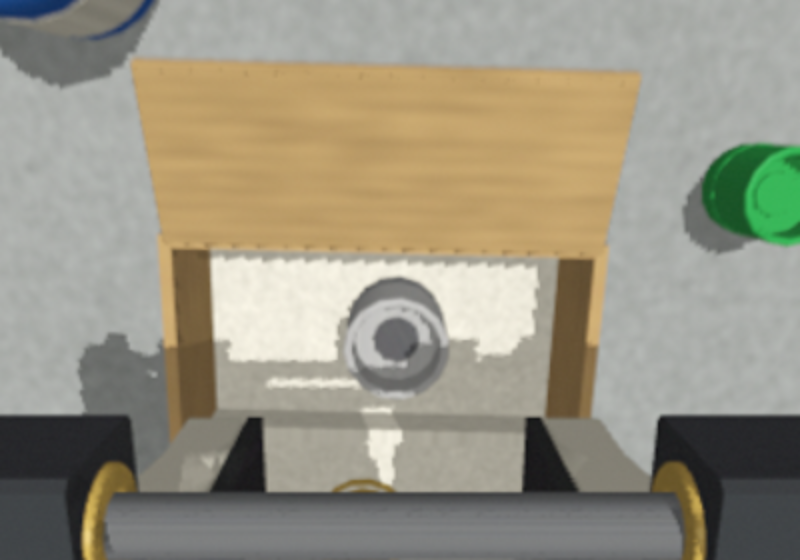

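The tappet rim is centred at native pixel (318.8,202.8), against (316.4,205.4) expected under the tool, so it is about 2 mm off. The jaw gap is clear of the carton walls. I shift and descend.

Emit:
move_arm --pt "-2 -2 -25 0 0 0" --pt "0 0 -25 0 0 0" --pt "0 0 -25 0 0 0" --pt "0 0 -22 0 0 0" --pt "0 0 -14 0 0 0"

```text
t: 7.35
eef_pos: [0.562, -0.2163, 0.2163]
ee_rot: [3.141, -0.0, -1.809]
force: [-0.7, -0.8, 0.2]
width: 0.06
```

Emit:
move_arm --pt "0 0 0 0 0 0" --pt "0 0 0 0 0 0" --pt "0 0 0 0 0 0" --pt "0 0 0 0 0 0" --pt "0 0 0 0 0 0" --claw 255 --squeeze 15

```text
t: 7.77
eef_pos: [0.5631, -0.2157, 0.2193]
ee_rot: [-3.139, 0.0, -1.808]
force: [-0.1, -0.7, 2.6]
width: 0.0362
```

Emit:
move_arm --pt "0 0 0 0 0 0" --pt "0 0 0 0 0 0" --pt "0 0 0 0 0 0" --pt "0 0 4 0 0 0" --pt "0 0 6 0 0 0"

```text
t: 8.18
eef_pos: [0.5621, -0.2154, 0.2277]
ee_rot: [3.141, 0.0, -1.808]
force: [-0.3, 0.0, -1.7]
width: 0.0362
```

Emit:
move_arm --pt "0 0 20 0 0 0" --pt "0 0 28 0 0 0" --pt "0 0 28 0 0 0" --pt "0 0 28 0 0 0" --pt "0 0 26 0 0 0"

```text
t: 8.6
eef_pos: [0.5622, -0.2154, 0.3598]
ee_rot: [-3.141, 0.0, -1.808]
force: [0.3, -0.6, -0.6]
width: 0.0362
```

Emit:
move_arm --pt "-1 15 0 0 0 0" --pt "-1 28 0 0 0 0" --pt "-2 34 0 0 0 0" --pt "-2 34 0 0 0 0" --pt "-2 34 0 0 0 0"

```text
t: 9.02
eef_pos: [0.5538, -0.0693, 0.3581]
ee_rot: [-3.141, 0.0, -1.809]
force: [0.8, 1.0, -1.7]
width: 0.036
```

Emit:
move_arm --pt "-2 34 0 0 0 0" --pt "-1 34 0 0 0 0" --pt "-2 34 0 0 0 0" --pt "-1 34 0 0 0 0" --pt "-2 34 0 0 0 0"

```text
t: 9.43
eef_pos: [0.5459, 0.1011, 0.3583]
ee_rot: [-3.141, 0.0, -1.808]
force: [1.5, 0.6, -0.9]
width: 0.036
```

Emit:
move_arm --pt "-2 34 0 0 0 0" --pt "-2 34 0 0 0 0" --pt "-1 30 0 0 0 0" --pt "-1 28 0 0 0 0" --pt "0 18 0 0 0 0"

```text
t: 9.85
eef_pos: [0.54, 0.246, 0.3581]
ee_rot: [-3.142, 0.001, -1.806]
force: [0.1, -0.4, -0.8]
width: 0.0355
```

```bash
python3 look.py w4.png block; python3 - <<'E'
from h import *
T=pose();print(arm.get_state()['width'],arm.get_state()['force'])
for k in arm.masks_of('block','wrist')[:1]:
    h=cv2.convexHull(np.argwhere(k['pixels'])[:,::-1].astype(np.int32)); ap=cv2.approxPolyDP(h,4,True)[:,0]
    print(k['score'],ap.tolist(),[plane('wrist',p,.03,T)[:2].round(3).tolist() for p in ap])
E
```

```text
tcp [0.54  0.246 0.358] [-3.142  0.001 -1.806] 9.85 [ 0.076 -0.368 -0.77 ]
block [313. 125.] 0.65 [0.53  0.185 0.   ]
0.03652578783953535 [ 0.13343525 -1.15444895 -1.25759962]
0.95 [[382, 155], [288, 197], [242, 102], [341, 54]] [[0.467, 0.23], [0.574, 0.251], [0.593, 0.146], [0.488, 0.126]]
```

View pics/w4.png

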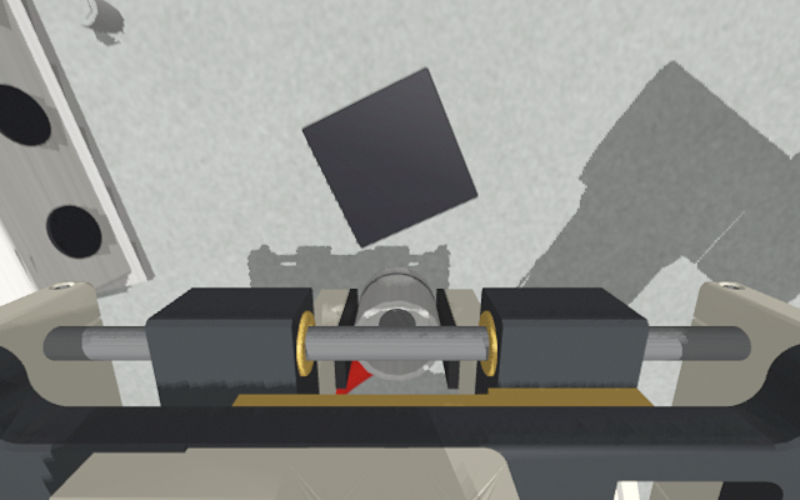

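The wrist view shows the tappet held upright, open side up, at (397,320). The block's top spans (303,128), (428,68), (477,195) and (362,247), which gives a centre of (0.531, 0.188) and a side of 109 mm. Now I move over the centre and come down to just above the top.

Emit:
move_arm --pt "-2 -12 0 0 0 0" --pt "-2 -12 -5 0 0 0" --pt "-2 -12 -10 0 0 0" --pt "-2 -12 -20 0 0 0" --pt "-1 -10 -25 0 0 0"

```text
t: 10.42
eef_pos: [0.5313, 0.1829, 0.2986]
ee_rot: [-3.14, 0.002, -1.809]
force: [0.2, -0.2, -1.7]
width: 0.0359
```

Emit:
move_arm --pt "0 0 -25 0 0 0" --pt "0 0 -22 0 0 0" --pt "0 0 -15 0 0 0" --pt "0 0 -8 0 0 0" --pt "0 0 -3 0 0 0"

```text
t: 10.83
eef_pos: [0.531, 0.1837, 0.2234]
ee_rot: [3.14, -0.002, -1.81]
force: [-0.8, -0.4, -1.3]
width: 0.0357
```

Emit:
move_arm --pt "0 0 -2 0 0 0" --pt "0 0 -1 0 0 0" --pt "0 0 -1 0 0 0" --pt "0 0 -1 0 0 0" --pt "0 0 0 0 0 0"

```text
t: 11.25
eef_pos: [0.5316, 0.1856, 0.2202]
ee_rot: [-3.141, 0.001, -1.808]
force: [-0.3, -0.6, -0.7]
width: 0.0356
```

Emit:
move_arm --pt "0 0 -0.5 0 0 0" --pt "0 0 -0.5 0 0 0" --pt "0 0 0 0 0 0" --pt "0 0 0 0 0 0" --pt "0 0 0 0 0 0"

```text
t: 11.67
eef_pos: [0.5316, 0.1857, 0.2192]
ee_rot: [-3.141, 0.0, -1.807]
force: [-2.5, -0.3, 5.2]
width: 0.0357
```

Emit:
move_arm --pt "0 0 -0.5 0 0 0" --pt "0 0 -0.5 0 0 0" --pt "0 0 0 0 0 0" --pt "0 0 0 0 0 0" --pt "0 0 0 0 0 0"

```text
t: 12.08
eef_pos: [0.5316, 0.1857, 0.2191]
ee_rot: [-3.141, 0.001, -1.807]
force: [-6.8, -0.3, 14.7]
width: 0.0358
```

Emit:
move_arm --pt "0 0 -0.5 0 0 0" --pt "0 0 -0.5 0 0 0" --pt "0 0 0 0 0 0" --pt "0 0 0 0 0 0" --pt "0 0 0 0 0 0"

```text
t: 12.5
eef_pos: [0.5315, 0.1857, 0.2187]
ee_rot: [-3.14, 0.001, -1.807]
force: [-7.6, 0.4, 19.7]
width: 0.0358
```

Contact came at z about 0.2195. I back off 1.5 mm to ease the push, then open.

Emit:
move_arm --pt "0 0 0.5 0 0 0" --pt "0 0 0.5 0 0 0" --pt "0 0 0.5 0 0 0" --pt "0 0 0 0 0 0" --pt "0 0 0 0 0 0"

```text
t: 12.92
eef_pos: [0.5316, 0.1857, 0.2188]
ee_rot: [-3.141, 0.001, -1.808]
force: [-3.5, -0.7, 8.0]
width: 0.0354
```

Emit:
move_arm --pt "0 0 0 0 0 0" --pt "0 0 0 0 0 0" --pt "0 0 0 0 0 0" --pt "0 0 0 0 0 0" --pt "0 0 0 0 0 0" --claw 80

```text
t: 13.33
eef_pos: [0.5315, 0.1855, 0.2179]
ee_rot: [3.141, -0.0, -1.808]
force: [-0.1, -0.2, 0.7]
width: 0.0588
```

Emit:
move_arm --pt "0 0 8 0 0 0" --pt "0 0 20 0 0 0" --pt "0 0 30 0 0 0" --pt "0 0 35 0 0 0" --pt "0 0 35 0 0 0"

```text
t: 13.75
eef_pos: [0.5312, 0.1853, 0.3478]
ee_rot: [3.141, -0.001, -1.808]
force: [0.6, 1.1, -0.4]
width: 0.0599
```

Emit:
move_arm --pt "0 12 8 0 0 0" --pt "0 14 5 0 0 0" --pt "0 14 0 0 0 0" --pt "0 14 0 0 0 0" --pt "0 10 0 0 0 0"

```text
t: 14.17
eef_pos: [0.5312, 0.2512, 0.3576]
ee_rot: [3.14, -0.002, -1.807]
force: [0.8, 0.1, 0.6]
width: 0.0602
```

```bash
python3 look.py w5.png tappet_center; python3 - <<'E'
from h import *
a=save('scene','e.png')
print('flap/bushing:',[(t,[(np.round(k['xy']).tolist(),round(k['score'],2)) for k in arm.spot_point(t,'scene')[:2]]) for t in ('flap_blue_edge','flap_plain_edge','bushing_center')])
b=save('side','f.png');w=cv2.imread('pics/w5.png')
cv2.imwrite('pics/fin.png',np.vstack([np.hstack([cv2.resize(a[100:270,150:450],(400,227)),cv2.resize(b[100:300,200:450],(400,320))[:227]])[:,:,::-1],w[:370]]))
E
```

```text
tcp [0.531 0.251 0.358] [ 3.14  -0.002 -1.807] 14.1667 [0.779 0.123 0.639]
tappet_center [299. 130.] 0.8 [0.533 0.189 0.05 ]
flap/bushing: [('flap_blue_edge', [([296.0, 209.0], 0.95), ([293.0, 175.0], 0.72)]), ('flap_plain_edge', [([183.0, 228.0], 0.91), ([210.0, 227.0], 0.7)]), ('bushing_center', [([263.0, 226.0], 0.45)])]
```

View pics/fin.png

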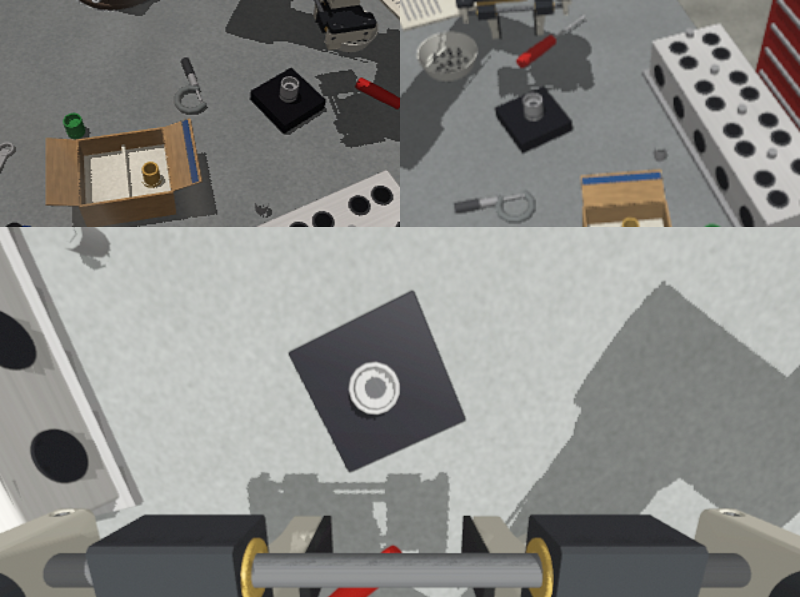

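The tappet stands upright, open side up, at (374,388) in the middle of the block. Both flaps lean out over the sides, the bushing is still in the carton and the bystanders are where they were. I'm handing the job in.

```bash
python3 -c "
from station import arm
print(arm.job_done())"
```

```text
the job is handed in; nothing more can be done
None
```

The job is done and handed in at about 14.5 s of the 64 s allowed. With closed fingers I folded first the blue flap and then the plain one out over the carton's sides. Only then did I lift out the steel tappet and set it on the granite block, lowering it until the force showed contact before I let go.

Last checks:
- **Tappet:** the final pictures show it upright, open side up, at about (0.533, 0.189). I measured the block centre at (0.531, 0.188).
- **Carton and bench:** both flaps lean well out and the bushing stands in its half. The bystanders I could see are where they were. The final pictures did not show the oil bottle, and only part of the wrench; I saw both in place after the second flap was folded.
- **Forces:** the highest reading I saw was about 21 N, while pressing the tappet onto the block. I eased off 1.5 mm before opening, with about 8 N still on it, and saw no sign of a drop.

One measurement disagreed. The camera triangulation put the tappet centre about 58 mm high, against 50 mm in the text. I used the text's height, and the grasp and the contact on the block agreed with it.

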